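# Cap two motors, each with the cap that fits

### The job

Two bare motors are bolted to the repair bench, one with a slightly thicker neck than the other. Of the orange caps standing on the bench, put the one that fits each motor over its neck, so that it sits upright and fully home with its rim on the shoulder, and let go. The biggest of the three orange caps fits neither motor and is not needed.

Things in the scene. Friction and masses are not known exactly. Their poses are not given: they have to be found in the camera images.
- narrow_motor_shoulder (a point): On the upright axis of the narrow-necked motor, level with its flat shoulder, 48 mm above the bench; z up. Bolted down: steel foot 84 mm wide, black ribbed body 72 mm wide up to the shoulder, then a steel neck 46 mm wide rising 24 mm more (12 mm straight, then a 45 degree bevel to a flat top 22 mm wide, copper). The other motor differs only in its neck, 56 mm.
- wide_motor_shoulder (a point): On the upright axis of the wide-necked motor, level with its flat shoulder, 48 mm above the bench; z up. Bolted down: steel foot 84 mm wide, black ribbed body 72 mm wide up to the shoulder, then a steel neck 56 mm wide rising 24 mm more (12 mm straight, then a 45 degree bevel to a flat top 32 mm wide, copper). The other motor differs only in its neck, 46 mm.
- narrow_cap_center (a point): Middle of the smallest orange cap, loose, about 70 g, upright, open side down; z up. Skirt 57 mm outside, 51 inside, 28 deep, 5 mm top, then a black round grip 26 mm wide, 33 high: 66 mm in all. This point is 33 mm above the rim, at the grip's foot; grip 22 mm above it. Fits the 46 mm neck, not the 56; home, this point is 33 mm above the shoulder.
- wide_cap_center (a point): Middle of the middle-sized orange cap, loose, about 70 g, upright, open side down; z up. Skirt 67 mm outside, 61 inside, 28 deep, 5 mm top, then a black round grip 26 mm wide, 33 high: 66 mm in all. This point is 33 mm above the rim, at the grip's foot; grip 22 mm above it. Fits the 56 mm neck; home, this point is 33 mm above the shoulder. The spare cap is 83 mm wide.
There are look-alikes about, which are no part of the job. Leave any blue or turquoise look-alike of the part that bears wide_cap_center alone.

How it is judged:
By the outcome, as a careful person would: the job done as asked, in the order asked, and still so for the second after the job is handed in, with the robot touching nothing.
It also fails if it takes over 58 s, if anything falls off the work surface, if the arm or the gripper's body presses on something with over 40 N, if the wrist force passes 120 N, or if a joint passes its speed limit or range.

### The arm

A 6-joint arm with a two-finger parallel gripper is mounted at the origin on the work surface. World frame = base frame: x ahead of the robot, y to its left, z up, the work surface at z = 0. Lengths are in m, angles in rad, forces in N, time in s.
With the tool pointing down it reaches from about 0.35 to 0.975 m from the base axis. Payload 4.9 kg.
Tool frame: the origin (TCP) lies at the very end of the fingers, on their centre line; the grasp point (between the pads) lies ctrl.grip_point_offset behind it (ctrl.grip_point_offset is the distance from the TCP to the grasp point, in m); z points along the fingers, y is the direction in which the jaws open and shut (so a half turn about z gives the same grasp; the last joint's range is limited). The gripper opens to 85 mm and grips with 20 to 120 N. Pads are 22 mm wide; open, the fingers measure 114 mm over their backs; the gripper's body (76 mm by 85 mm) begins 54 mm behind the grasp point. The pads swing forward as they close: fully open they stand 13 mm farther back than shut.
Start: joints at [-1.448, 0.053, 1.613, -0, 1.476, -0.119], TCP at [0.15, -0.607, 0.205] pointing down, gripper open.
Joint ranges: [-3.01, 3.01], [-1.01, 2.22], [0.06, 2.58], [-1.02, 4.17], [0.09, 2.62], [-3.14, 3.14]. Speed limits (rad/s): [2.57, 2.57, 3.14, 3.14, 3.14, 3.14].

### API

Orientations are given as a rotation vector (axis times angle).
In Python, from station import ctrl gives the robot as it stands. The module is installed in compiled form; this text tells all that it offers.
- The arm moves only by the shell command python3 -m creep 'ROWS' [FORCE]. ROWS is JSON, a list of rows, each a list of 5 numbers: the closure in counts, from 0 (fully open) to 255 (shut), then the shift along the tool's x, y, z in mm, then the turn about the tool's z in rad. A call has 1 to 12 rows; each row is the pose to reach, as a shift and turn from the pose commanded when the call began, along the tool's axes at that moment; what a row does not reach only later rows make up. A row lasts 1/12 s, in which the tool goes at most 41.7 mm and 7.16 degrees, less where a joint would pass 70% of its speed; a pose out of reach is approached as far as the arm can. A call with a gripper value outside its range is refused whole. The fingers move at their own pace and stop on an object; FORCE is the grip in N (left out, the last holds). Time passes only in rows, so rows that repeat a pose let the fingers close. It gives the time, the measured TCP pose, the force and the opening at its end, in the units of the state.
- ctrl.get_obs(): the state, without advancing time (a new reading comes with each control period).
- ctrl.get_image(name): name is "scene" or "top"; returns the picture (420x560x3 uint8, red, green, blue); there is no depth.
- ctrl.calibration(name): a dict with "fx", "fy", "cx", "cy" (pixels), "k1" (the pictures are not rectified: a ray, as slopes to the right and down, at radius r is drawn at 1 + k1 r^2 times it, then the intrinsics apply), "R" (3x3) and "t" (3): a world point X has camera coordinates R X + t. Camera axes: x right, y down, z forward; pixel columns grow to the right and rows downward; lengths in m; the calibration is good to about 2 mm. A picture is of the moment at which its call begins. calibration takes no time and is no camera call.
- ctrl.finish_job(): hands the job in, once; it reports no verdict.
Trained networks look in the newest picture that a camera, given by its name, has taken for a name from the list of things; names that differ only in an ending like _2 or _b are one class to them, and where a whole thing is asked for, a point or a joint stands for the part that bears it (a point fixed in the world has none). Each returns a list of dicts, best first, with "conf" (0 to 1); they miss things now and then, are a little off and sometimes report something else, mostly with a low value. They report only what shows in the picture. A call takes as long as a camera call. They do not tell look-alikes from the thing itself.
- ctrl.boxes_of(camera, label): "rect" ([left, top, width, height] in pixels, round what is visible of it).
- ctrl.outline_of(camera, label): "mask" (420x560 bool, what is visible of it) and "rect" ([left, top, width, height] in pixels, round what is visible of it).
The state is a dict: "t": time; "q": joint angles; "dq": joint speeds; "effort": joint torques, N m; "tool_pos": TCP position; "tool_rot": TCP orientation; "contact_force": force on the tool from outside, world axes, zero at the start; "wrist_torque": the same for the moment, N m; "opening": finger opening in m.
Only numpy, scipy, OpenCV 4.12 (cv2) and the standard library are available. Lean on these libraries where they do the work, as an engineer would, in place of code of your own. Each camera call takes 0.05 s, during which the arm holds its last target. There are 200 camera calls.

## Working session

There is one attempt and no reset: what is moved stays moved. The work goes in short steps, Python scripts to look and compute and a shell command to move; the robot and the scene stay as the last step left them, time stands still between calls to the robot, and variables do not carry over. Pictures are saved under pics/ and viewed, about 8 in all and at most 12, crops included, and the job is handed in when it is done.

```bash
mkdir -p pics; cat > h.py <<'E'
import numpy as np, cv2
from station import ctrl
def ray(cam,u,v):
    c=ctrl.calibration(cam);R=np.array(c["R"]);t=np.array(c["t"])
    K=np.array([[c["fx"],0,c["cx"]],[0,c["fy"],c["cy"]],[0,0,1.]])
    p=cv2.undistortPoints(np.array([[[u,v]]],float),K,np.array([c["k1"],0,0,0,0.]))[0,0]
    # exact for the given forward model (r of the undistorted ray)
    return -R.T@t, R.T@np.array([p[0],p[1],1])
def at_z(cam,u,v,z):
    o,d=ray(cam,u,v); return o+d*(z-o[2])/d[2]
def proj(cam,X):
    c=ctrl.calibration(cam);p=np.array(c["R"])@np.array(X)+np.array(c["t"])
    s=p[:2]/p[2]; s=s*(1+c["k1"]*(s@s)); return np.array([c["fx"]*s[0]+c["cx"],c["fy"]*s[1]+c["cy"]])
def save(cam,name,crop=None,k=1):
    im=ctrl.get_image(cam)
    if crop: x,y,w,h=crop; im=im[y:y+h,x:x+w]
    cv2.imwrite("pics/"+name,cv2.resize(im[:,:,::-1],None,fx=k,fy=k,interpolation=cv2.INTER_CUBIC))
E
python3 - <<'E'
from h import *
save("scene","s1.png");save("top","t1.png")
for cam in ("top","scene"):
    c=ctrl.calibration(cam);print(cam,-np.array(c["R"]).T@np.array(c["t"]),c["fx"],c["k1"])
    for l in("narrow_cap_center","wide_cap_center","narrow_motor_shoulder","wide_motor_shoulder"):
        print(l,[(np.round(b["rect"]).tolist(),round(b["conf"],2)) for b in ctrl.boxes_of(cam,l)])
print(ctrl.get_obs(),ctrl.grip_point_offset)
E
```

```text
top [ 0.3379851  -0.08074755  1.1772872 ] 477.9458654758079 0.04073616365596492
narrow_cap_center [([302.0, 208.0, 26.0, 26.0], 0.58)]
wide_cap_center [([376.0, 208.0, 28.0, 30.0], 0.89), ([421.0, 233.0, 30.0, 29.0], 0.81), ([415.0, 166.0, 32.0, 28.0], 0.59)]
narrow_motor_shoulder [([154.0, 196.0, 36.0, 34.0], 0.97)]
wide_motor_shoulder [([221.0, 183.0, 35.0, 37.0], 0.85)]
scene [1.00622725 0.33807395 1.0050156 ] 476.4614106326583 0.05272171206341656
narrow_cap_center [([259.0, 192.0, 22.0, 26.0], 0.78)]
wide_cap_center [([149.0, 158.0, 24.0, 29.0], 0.89), ([190.0, 122.0, 28.0, 27.0], 0.79), ([207.0, 151.0, 25.0, 34.0], 0.72)]
narrow_motor_shoulder [([366.0, 278.0, 36.0, 46.0], 0.78)]
wide_motor_shoulder [([301.0, 248.0, 35.0, 41.0], 0.63)]
{'t': 0.5, 'q': array([-1.44799481e+00,  5.27253980e-02,  1.61293374e+00,  1.38562554e-05,
        1.47599017e+00, -1.18987209e-01]), 'dq': array([-5.19675514e-05,  3.50229738e-04, -4.34858250e-04,  6.85101148e-05,
       -8.70710238e-05, -6.54932160e-04]), 'effort': array([-5.14181847e-04, -3.93215168e+01, -3.70025861e+01, -1.30546368e-04,
        1.43617264e-03, -2.25508956e-06]), 'tool_pos': array([ 0.1496582 , -0.60678479,  0.20456763]), 'tool_rot': array([-3.11860669e+00, -3.78867483e-01, -2.14973922e-05]), 'contact_force': array([-0.01368388, -0.81372555, -0.28610107]), 'wrist_torque': array([ 0.03488519,  0.02663038, -0.01381869]), 'opening': 0.08515255586913656} 0.0187
```

View pics/s1.png

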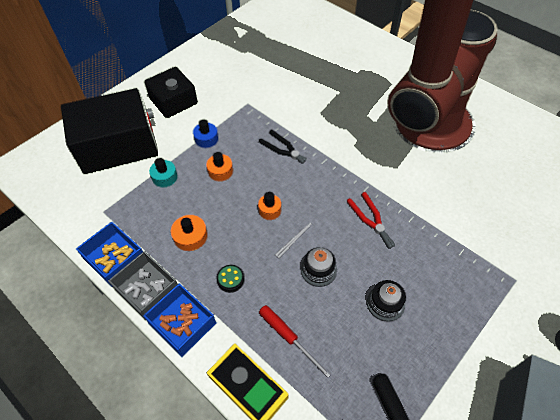

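View pics/t1.png

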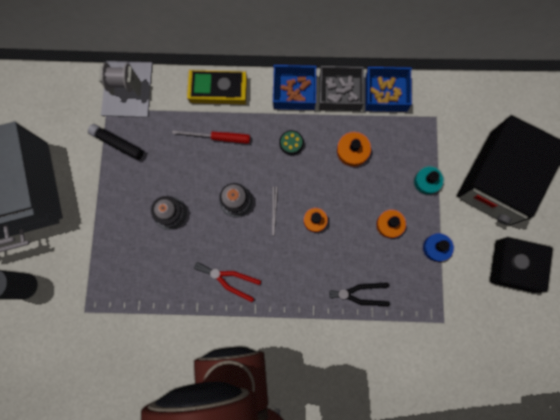

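Candidates for the caps, in the top picture:
- Small orange (316,220), which should be the narrow cap.
- Middle orange (391,223), which should be the wide cap.
- Large orange (354,148), the spare.
- Teal (430,180) and blue (438,247), look-alikes to leave alone.

The motors are at (167,211) and (235,197). Next I'll measure with silhouette fits and check with a close crop.

```bash
cat > fit.py <<'E'
from h import *
from scipy.optimize import least_squares
def cap(D): return [(0,D/2),(.033,D/2),(.033,.013),(.066,.013)]
def motor(n): return [(0,.042),(.005,.042),(.048,.036),(.048,n/2),(.060,n/2),(.072,n/2-.012)]
def sil(cam,x,y,prof,z0=0):
    a=np.linspace(0,2*np.pi,48)
    m=np.zeros((420*4,560*4),np.uint8)
    for (z1,r1),(z2,r2) in zip(prof,prof[1:]):
        P=np.array([proj(cam,(x+r*np.cos(b),y+r*np.sin(b),z+z0)) for z,r in((z1,r1),(z2,r2)) for b in a])
        cv2.fillConvexPoly(m,cv2.convexHull(np.int32(np.round((P+.5)*4*16))).reshape(-1,2),1,shift=4)
    return m
def stats(m,s=1):
    ys,xs=np.nonzero(m); return np.array([(xs.mean()+.5)/s-.5,(ys.mean()+.5)/s-.5]),len(xs)/s/s
def fit(masks,prof,x0,z0=0):
    obs={c:stats(m) for c,m in masks.items()}
    f=lambda p:np.concatenate([stats(sil(c,*p,prof,z0),4)[0]-obs[c][0] for c in masks])
    r=least_squares(f,x0,diff_step=.01,x_scale=.01)
    return r.x,r.fun,{c:(int(obs[c][1]),int(stats(sil(c,*r.x,prof,z0),4)[1])) for c in masks}
def masks(label,ptop,psc):
    out={}
    for c,p in(("top",ptop),("scene",psc)):
        if p is None: continue
        ctrl.get_image(c)
        for o in ctrl.outline_of(c,label):
            l,t,w,h=o["rect"]
            if abs(l+w/2-p[0])<12 and abs(t+h/2-p[1])<12: out[c]=o["mask"];break
        else: print("miss",c,label)
    return out
E
python3 - <<'E'
from fit import *
for l,pr,a,b in(("narrow_cap_center",cap(.057),(316,220),(269,206)),("wide_cap_center",cap(.067),(391,223),(219,166)),
  ("narrow_motor_shoulder",motor(.046),(170,213),(385,300)),("wide_motor_shoulder",motor(.056),(237,200),(319,268))):
    M=masks(l,a,b); x0=at_z("top",*a,.03)[:2]
    r=fit(M,pr,x0); print(l,r[0].round(4),r[1].round(2),r[2])
    for c in M: print("  ",c,fit({c:M[c]},pr,x0)[0].round(4))
t=ctrl.get_image("top");s=ctrl.get_image("scene")
A=cv2.resize(t[165:265,130:460],None,fx=2.4,fy=2.4,interpolation=cv2.INTER_CUBIC)
B=cv2.resize(s[120:325,140:415],None,fx=1.6,fy=1.6,interpolation=cv2.INTER_CUBIC)
C=np.zeros((A.shape[0]+B.shape[0],800,3),np.uint8);C[:A.shape[0],:A.shape[1]]=A;C[A.shape[0]:,:B.shape[1]]=B
cv2.imwrite("pics/c1.png",C[:,:,::-1])
E
```

```text
Traceback (most recent call last):
  File "fit.py", line 17, in fit
    r=least_squares(f,x0,diff_step=.01,x_scale=.01)
  File "fit.py", line 16, in <lambda>
    f=lambda p:np.concatenate([stats(sil(c,*p,prof,z0),4)[0]-obs[c][0] for c in masks])
                                     ~~~^^^^^^^^^^^^^^
  File "fit.py", line 9, in sil
    P=np.array([proj(cam,(x+r*np.cos(b),y+r*np.sin(b),z+z0)) for z,r in((z1,r1),(z2,r2)) for b in a])
                ~~~~^^^^^^^^^^^^^^^^^^^^^^^^^^^^^^^^^^^^^^^^
  File "h.py", line 12, in proj
    c=ctrl.calibration(cam);p=np.array(c["R"])@np.array(X)+np.array(c["t"])
ValueError: time passes only in moves, steps and waits
```

```bash
python3 - <<'E'
s=open('h.py').read()
s=s.replace("def ray","CAL={n:ctrl.calibration(n) for n in('top','scene')}\ndef ray",1).replace("c=ctrl.calibration(cam)","c=CAL[cam]")
open('h.py','w').write(s)
s=open('fit.py').read()
s=s.replace("*p,prof,z0),4)[0]-obs","*(p-1),prof,z0),4)[0]-obs").replace("r=least_squares(f,x0,diff_step=.01,x_scale=.01)","r=least_squares(f,np.array(x0)+1,diff_step=.004);r.x=r.x-1")
open('fit.py','w').write(s)
E
cat > m1.py <<'E'
from fit import *
for l,pr,a,b in(("narrow_cap_center",cap(.057),(316,220),(269,206)),("wide_cap_center",cap(.067),(391,223),(219,166)),
  ("narrow_motor_shoulder",motor(.046),(170,213),(385,300)),("wide_motor_shoulder",motor(.056),(237,200),(319,268))):
    M=masks(l,a,b); x0=at_z("top",*a,.03)[:2]
    r=fit(M,pr,x0); print(l,r[0].round(4),r[1].round(2),r[2])
    for c in M: print("  ",c,fit({c:M[c]},pr,x0)[0].round(4))
t=ctrl.get_image("top");s=ctrl.get_image("scene")
A=cv2.resize(t[165:265,130:460],None,fx=2.4,fy=2.4,interpolation=cv2.INTER_CUBIC)
B=cv2.resize(s[120:325,140:415],None,fx=1.6,fy=1.6,interpolation=cv2.INTER_CUBIC)
C=np.zeros((A.shape[0]+B.shape[0],800,3),np.uint8);C[:A.shape[0],:A.shape[1]]=A;C[A.shape[0]:,:B.shape[1]]=B
cv2.imwrite("pics/c1.png",C[:,:,::-1])
E
python3 m1.py
```

```text
narrow_cap_center [ 0.536  -0.1386] [-0.42  0.54 -0.68  0.14] {'top': (470, 479), 'scene': (527, 536)}
   top [ 0.5374 -0.1396]
   scene [ 0.5346 -0.1376]
wide_cap_center [ 0.5323 -0.3228] [-0.05  0.38 -0.27  0.33] {'top': (628, 693), 'scene': (597, 628)}
   top [ 0.5333 -0.3229]
   scene [ 0.5311 -0.3231]
narrow_motor_shoulder [0.5463 0.223 ] [-0.12  0.38 -0.29  0.22] {'top': (903, 999), 'scene': (1192, 1318)}
   top [0.5473 0.2227]
   scene [0.5455 0.2231]
wide_motor_shoulder [0.5824 0.0598] [-0.03  0.3  -0.2   0.22] {'top': (937, 938), 'scene': (1104, 1168)}
   top [0.5832 0.0597]
   scene [0.5817 0.0597]
```

View pics/c1.png

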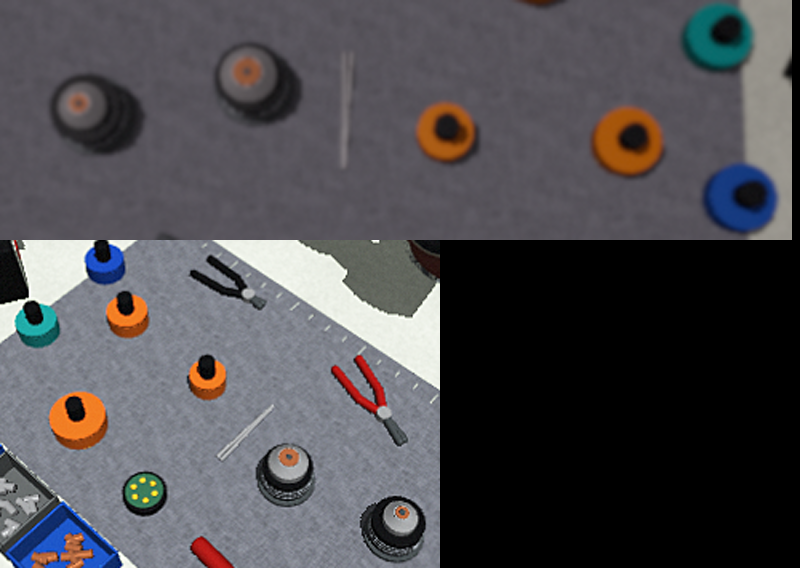

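The crop agrees with the boxes: the left motor (167,211) has the narrow neck and the right one (235,197) the wide neck. The small and middle orange caps stand apart from the teal and blue ones. I'll do the wide cap first, since it is nearer the start.

```bash
cat > d.py <<'E'
import sys,numpy as np
from station import ctrl
from scipy.spatial.transform import Rotation as R
o=ctrl.get_obs();T=np.array(list(map(float,sys.argv[1:4])))
r=R.from_rotvec(o["tool_rot"])
print("shift mm",(r.inv().apply(T-o["tool_pos"])*1000).round(1),"tcp",o["tool_pos"].round(4),"tilt",r.apply([0,0,1]).round(4),"y",r.apply([0,1,0]).round(2),"F",o["contact_force"].round(1),"open",round(o["opening"],4),"t",o["t"],"q",o["q"].round(2))
E
python3 d.py .5323 -.3228 .15
```

```text
shift mm [ 439.5 -184.1   54.6] tcp [ 0.1497 -0.6068  0.2046] tilt [ 0. -0. -1.] y [ 0.24 -0.97  0.  ] F [-1.  0.  1.] open 0.0856 t 1.6 q [-1.45  0.05  1.61  0.    1.48 -0.12]
```

```bash
python3 -m creep '[[0,20,-8,0,0],[0,55,-23,0,0],[0,92,-38,0,0],[0,130,-54,0,0],[0,170,-71,0,0],[0,210,-88,0,0],[0,250,-105,0,0],[0,290,-121,0,0],[0,330,-138,5,0],[0,370,-155,15,0],[0,405,-170,30,0],[0,430,-180,45,0]]' 50; python3 -m creep '[[0,5,-2,8,0],[0,9,-4,10,0],[0,9,-4,10,0],[0,9,-4,10,0]]'; python3 d.py .5323 -.3228 .038
```

```text
t: 2.6
tool_pos: [0.5266, -0.3281, 0.1612]
tool_rot: [3.116, 0.38, 0.005]
contact_force: [0.3, -1.8, -0.1]
opening: 0.0851
t: 2.93
tool_pos: [0.5315, -0.3239, 0.1503]
tool_rot: [3.118, 0.378, 0.0]
contact_force: [-0.8, -1.2, -0.4]
opening: 0.0855
shift mm [  1.   -1.  112.3] tcp [ 0.5315 -0.3239  0.1503] tilt [ 3.e-04 -8.e-04 -1.e+00] y [ 0.24 -0.97  0.  ] F [-0.8 -1.2 -0.4] open 0.0855 t 2.9333 q [-0.67  0.08  1.67 -0.    1.38  0.66]
```

```bash
python3 -m creep '[[0,1,-1,20,0],[0,1,-1,45,0],[0,1,-1,70,0],[0,1,-1,90,0],[0,1,-1,104,0],[0,1,-1,111,0],[0,1,-1,112,0],[0,1,-1,112,0],[255,1,-1,112,0],[255,1,-1,112,0],[255,1,-1,112,0],[255,1,-1,112,0]]' 50; python3 -m creep '[[255,0,0,0,0],[255,0,0,0,0],[255,0,0,0,0],[255,0,0,0,0],[255,0,0,0,0],[255,0,0,0,0]]'; python3 d.py .5323 -.3228 .038
```

```text
t: 3.93
tool_pos: [0.5331, -0.3222, 0.0386]
tool_rot: [3.117, 0.379, 0.002]
contact_force: [-0.3, -0.1, 0.2]
opening: 0.0387
t: 4.43
tool_pos: [0.5336, -0.3227, 0.0393]
tool_rot: [3.116, 0.379, 0.003]
contact_force: [0.2, -0.3, 8.6]
opening: -0.0001
shift mm [-1.3 -0.2  1.3] tcp [ 0.5336 -0.3227  0.0393] tilt [ 0.0022 -0.002  -1.    ] y [ 0.24 -0.97  0.  ] F [ 0.2 -0.3  8.6] open -0.0001 t 4.4333 q [-0.66  0.2   1.74 -0.    1.2   0.67]
```

The fingers shut on nothing and the wrist reads 8.6 N upward. I'll look before moving.

```bash
python3 - <<'E'
from h import *
t=ctrl.get_image("top");s=ctrl.get_image("scene")
A=cv2.resize(t[150:290,320:480],(480,420),interpolation=cv2.INTER_CUBIC)
B=cv2.resize(s[90:230,110:215],(315,420),interpolation=cv2.INTER_CUBIC)
cv2.imwrite("pics/c2.png",np.hstack([A,B])[:,:,::-1])
for c in("top","scene"): print(c,proj(c,(.5323,-.3228,.033)))
E
```

```text
top [391.11617358 222.87485274]
scene [218.46775873 163.87338709]
```

View pics/c2.png

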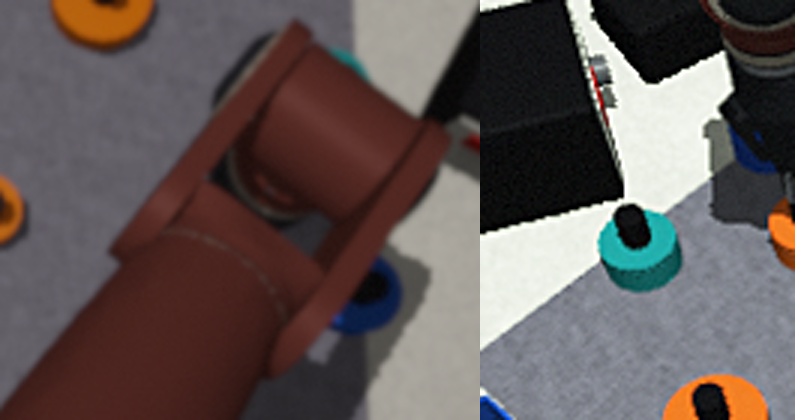

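```bash
python3 - <<'E'
from h import *
save("scene","c3.png",(150,90,130,130),4)
E
```

```text
(no output)
```

View pics/c3.png

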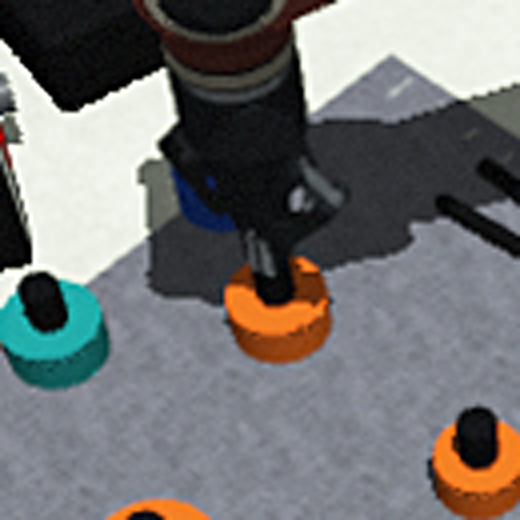

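The cap is still upright, but the shut fingers stand behind its grip, so it was squeezed out. I'll raise the arm and measure again.

```bash
python3 -m creep '[[255,0,0,-10,0],[255,0,0,-30,0],[255,0,0,-60,0],[0,0,0,-90,0],[0,0,0,-110,0],[0,0,0,-110,0]]'; python3 -m creep '[[0,-30,0,0,0],[0,-65,0,0,0],[0,-100,0,0,0],[0,-140,0,0,0],[0,-170,0,0,0],[0,-180,0,0,0],[0,-180,0,0,0]]'; python3 - <<'E'
from fit import *
for cam in("top","scene"):
    ctrl.get_image(cam)
    print(cam,[(np.round(b["rect"]).tolist(),round(b["conf"],2)) for b in ctrl.boxes_of(cam,"wide_cap_center")])
M=masks("wide_cap_center",(391,223),(219,166)); x0=(.53,-.32)
r=fit(M,cap(.067),x0); print(r)
for c in M: print("  ",c,fit({c:M[c]},cap(.067),x0)[0].round(4))
t=ctrl.get_image("top");s=ctrl.get_image("scene")
for c,X in(("top",t),("scene",s)):
    for z,rr in((0,.0335),(.033,.0335),(.033,.013),(.066,.013)):
        for b in np.linspace(0,6.28,40):
            pass
def draw(cam,im,roi,k):
    x,y,w,h=roi; im=cv2.resize(im[y:y+h,x:x+w],None,fx=k,fy=k,interpolation=cv2.INTER_CUBIC)
    for z,rr in((0,.0335),(.033,.0335),(.033,.013),(.066,.013)):
        P=[(proj(cam,(r[0][0]+rr*np.cos(b),r[0][1]+rr*np.sin(b),z))+.5-[x,y])*k for b in np.linspace(0,6.28,40)]
        cv2.polylines(im,[np.int32(P)],True,(0,255,0),1)
    return im
cv2.imwrite("pics/c4.png",np.hstack([draw("top",t,(350,180,80,80),5),draw("scene",s,(180,120,80,80),5)])[:,:,::-1])
E
```

```text
t: 5.08
tool_pos: [0.5347, -0.3232, 0.1532]
tool_rot: [3.113, 0.379, 0.009]
contact_force: [0.8, -0.5, 0.4]
opening: 0.0362
t: 5.67
tool_pos: [0.3556, -0.3645, 0.1461]
tool_rot: [-3.117, -0.374, 0.002]
contact_force: [0.5, 0.3, -0.4]
opening: 0.0854
top [([416.0, 166.0, 31.0, 27.0], 0.68), ([378.0, 210.0, 26.0, 27.0], 0.61)]
scene [([189.0, 121.0, 30.0, 31.0], 0.84), ([147.0, 159.0, 26.0, 26.0], 0.69), ([206.0, 152.0, 27.0, 28.0], 0.64)]
(array([ 0.530621  , -0.32433931]), array([-0.01927933,  0.27168708, -0.20622808,  0.22978473]), {'top': (657, 694), 'scene': (551, 627)})
   top [ 0.5313 -0.3244]
   scene [ 0.5297 -0.3245]
```

View pics/c4.png

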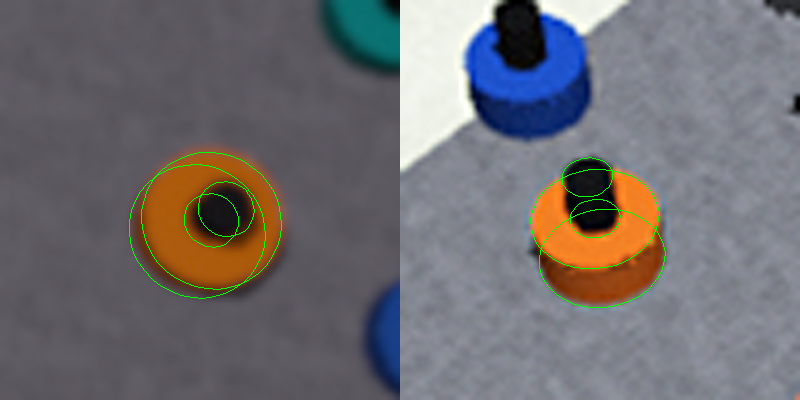

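The overlay puts the cap within about 2 mm of its first position, so it was never squeezed out. The fingers seem to have shut on top of the grip, which would mean the tips are higher than reported. I'll check the real fingertip position against the reported TCP.

```bash
python3 -m creep '[[255,0,0,0,0],[255,0,0,0,0],[255,0,0,0,0],[255,0,0,0,0],[255,0,0,0,0],[255,0,0,0,0],[255,0,0,0,0],[255,0,0,0,0]]'; python3 - <<'E'
from h import *
p=ctrl.get_obs()["tool_pos"];o=[]
for cam in("top","scene"):
    im=ctrl.get_image(cam);q=proj(cam,p);print(cam,q.round(1))
    x,y=np.int32(q)-50; x=min(max(x,0),460);y=min(max(y,0),320);k=4
    im=cv2.resize(im[y:y+100,x:x+100],None,fx=k,fy=k,interpolation=cv2.INTER_CUBIC)
    for j,c in((0,(0,255,0)),(.027,(255,0,255))):
        for n in(0,.05):
            w=np.int32((proj(cam,p+[0,0,j+n])+.5-[x,y])*k)
            cv2.circle(im,tuple(map(int,w)),3,c,1)
    o.append(im)
cv2.imwrite("pics/c5.png",np.hstack(o)[:,:,::-1])
E
```

```text
t: 6.83
tool_pos: [0.3578, -0.365, 0.1477]
tool_rot: [3.119, 0.379, 0.0]
contact_force: [0.4, -0.8, 0.5]
opening: 0.0002
top [424.3 296.7]
scene [250.7  88.2]
```

View pics/c5.png

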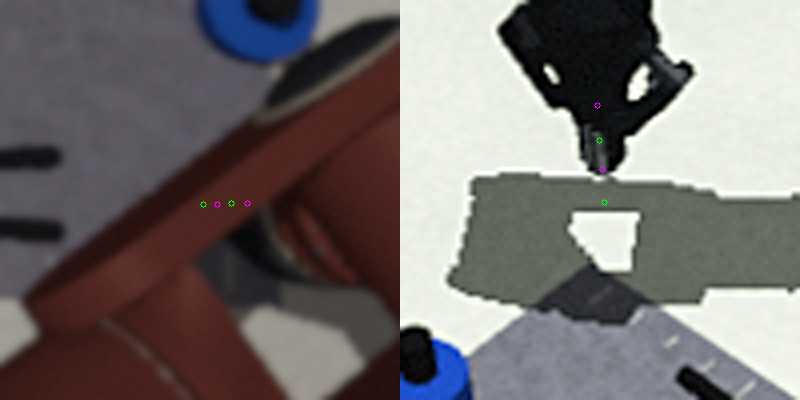

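The visible fingertips sit about 27 mm above the reported TCP (magenta at (602,170) against green at (604,202)). That agrees with the contact: the reported z was 39 mm while the tips pressed on the 66 mm grip top. So I'll command z 27 mm lower and watch the forces.

```bash
python3 -m creep '[[0,25,0,0,0],[0,60,0,0,0],[0,100,0,0,0],[0,140,0,0,0],[0,165,0,0,0],[0,175,0,0,0],[0,178,0,0,0],[0,178,0,0,0],[0,178,0,0,0]]'; python3 d.py .5312 -.324 .011
```

```text
t: 7.68
tool_pos: [0.5295, -0.3226, 0.1474]
tool_rot: [-3.119, -0.378, 0.001]
contact_force: [-0.4, -0.3, 0.4]
opening: 0.085
shift mm [  1.4   1.8 136.4] tcp [ 0.5295 -0.3226  0.1474] tilt [-1.e-03  1.e-04 -1.e+00] y [ 0.24 -0.97 -0.  ] F [-0.4 -0.3  0.4] open 0.085 t 7.6833 q [-0.67  0.08  1.68 -0.    1.38  0.66]
```

```bash
python3 -m creep '[[0,1,2,20,0],[0,1,2,45,0],[0,1,2,70,0],[0,1,2,90,0],[0,1,2,105,0],[0,1,2,118,0],[0,1,2,128,0],[0,1,2,135,0],[0,1,2,136,0],[0,1,2,136,0],[255,1,2,136,0],[255,1,2,136,0]]' 50; python3 -m creep '[[255,0,0,0,0],[255,0,0,0,0],[255,0,0,0,0],[255,0,0,0,0],[255,0,0,0,0],[255,0,0,0,0],[255,0,0,0,0],[255,0,0,0,0]]'; python3 d.py .5312 -.324 .011
```

```text
t: 8.68
tool_pos: [0.5329, -0.3246, 0.0129]
tool_rot: [3.117, 0.379, 0.002]
contact_force: [0.1, -0.9, 0.0]
opening: 0.0636
t: 9.35
tool_pos: [0.5326, -0.3243, 0.0123]
tool_rot: [3.118, 0.379, 0.001]
contact_force: [-0.3, 0.0, 4.7]
opening: 0.0244
shift mm [-1.2 -0.6  1.3] tcp [ 0.5326 -0.3243  0.0123] tilt [ 1.e-03 -6.e-04 -1.e+00] y [ 0.24 -0.97  0.  ] F [-0.3  0.   4.7] open 0.0244 t 9.35 q [-0.67  0.24  1.75  0.    1.15  0.66]
```

Gripped (24.4 mm). Now lift.

```bash
python3 -m creep '[[255,0,0,-5,0],[255,0,0,-15,0],[255,0,0,-35,0],[255,0,0,-60,0],[255,0,0,-85,0],[255,0,0,-110,0],[255,0,0,-130,0],[255,0,0,-138,0],[255,0,0,-140,0],[255,0,0,-140,0]]'; python3 d.py .5824 .0598 .15
```

```text
t: 10.18
tool_pos: [0.5319, -0.3239, 0.1515]
tool_rot: [-3.119, -0.379, 0.0]
contact_force: [-0.6, -0.7, -0.6]
opening: 0.0245
shift mm [ 140.9 -360.4    1.5] tcp [ 0.5319 -0.3239  0.1515] tilt [-1.e-04  1.e-04 -1.e+00] y [ 0.24 -0.97 -0.  ] F [-0.6 -0.7 -0.6] open 0.0245 t 10.1833 q [-0.67  0.08  1.67 -0.    1.39  0.66]
```

```bash
python3 -m creep '[[255,5,-13,0,0],[255,16,-40,0,0],[255,28,-72,0,0],[255,41,-105,0,0],[255,54,-138,0,0],[255,67,-171,0,0],[255,80,-204,0,0],[255,93,-238,0,0],[255,105,-270,0,0],[255,118,-302,0,0],[255,128,-328,0,0],[255,135,-345,0,0]]'; python3 -m creep '[[255,4,-10,0,0],[255,6,-15,0,0],[255,6,-15,0,0],[255,6,-15,0,0],[255,6,-15,0,0]]'; python3 d.py .5824 .0598 .08
python3 - <<'E'
from fit import *
p=ctrl.get_obs()["tool_pos"]
ctrl.get_image("scene")
for o in ctrl.outline_of("scene","wide_cap_center"):
    print(np.round(o["rect"]),round(o["conf"],2))
save("scene","c6.png",(240,150,160,160),4)
print("expected cap centre px",proj("scene",(.5824,.0598,p[2]+.022)))
E
```

```text
t: 11.18
tool_pos: [0.5786, 0.047, 0.149]
tool_rot: [-3.116, -0.383, 0.006]
contact_force: [-0.1, 0.1, -1.8]
opening: 0.0245
t: 11.6
tool_pos: [0.5825, 0.0582, 0.1512]
tool_rot: [3.119, 0.377, -0.001]
contact_force: [-0.4, 0.1, -0.1]
opening: 0.0242
shift mm [ 0.3 -1.6 71.2] tcp [0.5825 0.0582 0.1512] tilt [-7.e-04 -4.e-04 -1.e+00] y [ 0.24 -0.97  0.  ] F [-0.4  0.1 -0.1] open 0.0242 t 11.6 q [-0.03 -0.    1.76 -0.    1.39  1.3 ]
[306. 217.  33.  38.] 0.85
[151. 158.  26.  32.] 0.77
[192. 121.  28.  28.] 0.63
expected cap centre px [322.75456557 232.12210987]
```

View pics/c6.png

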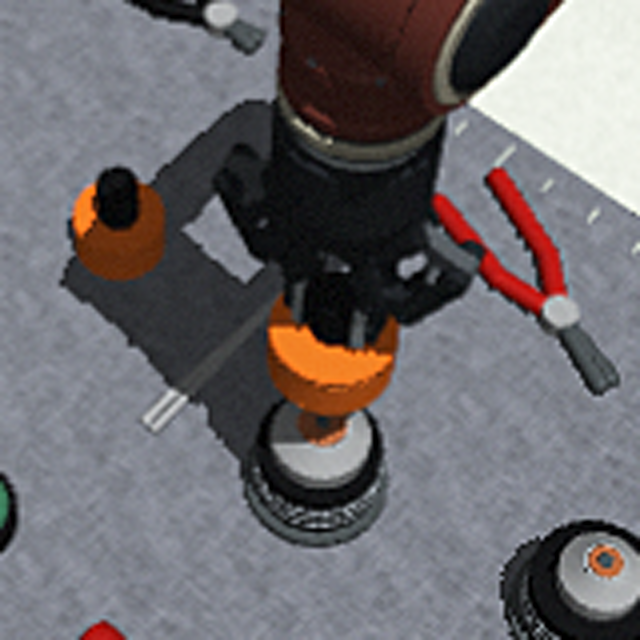

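The cap is upright in the gripper at (323,233), right over the wide motor. It should be home at a reported z of about 0.060.

```bash
python3 -m creep '[[255,0,-2,15,0],[255,0,-2,35,0],[255,0,-2,52,0],[255,0,-2,62,0],[255,0,-2,70,0],[255,0,-2,76,0],[255,0,-2,80,0],[255,0,-2,80,0],[255,0,-2,80,0]]'; python3 d.py .5824 .0598 .06
```

```text
t: 12.5
tool_pos: [0.5828, 0.0611, 0.0722]
tool_rot: [3.119, 0.379, 0.001]
contact_force: [-0.2, -0.6, -0.9]
opening: 0.0245
shift mm [-0.7  1.2 12.2] tcp [0.5828 0.0611 0.0722] tilt [ 9.e-04 -0.e+00 -1.e+00] y [ 0.24 -0.97  0.  ] F [-0.2 -0.6 -0.9] open 0.0245 t 12.5 q [-0.02  0.08  1.82 -0.    1.25  1.31]
```

```bash
python3 -m creep '[[255,0,1,3,0],[255,0,1,6,0],[255,0,1,9,0],[255,0,1,11,0],[255,0,1,12,0],[255,0,1,12,0],[255,0,1,12,0]]'; python3 d.py .5824 .0598 .06
```

```text
t: 13.08
tool_pos: [0.5826, 0.0603, 0.0603]
tool_rot: [-3.119, -0.379, 0.0]
contact_force: [-3.9, 0.2, 4.9]
opening: 0.0246
shift mm [-0.3  0.4  0.3] tcp [0.5826 0.0603 0.0603] tilt [-2.e-04 -0.e+00 -1.e+00] y [ 0.24 -0.97 -0.  ] F [-3.9  0.2  4.9] open 0.0246 t 13.0833 q [-0.02  0.09  1.82 -0.    1.23  1.31]
```

It touched at the expected height. I'll ease 1 mm against the side force, release and rise.

```bash
python3 -m creep '[[255,-1,0,1,0],[255,-1,0,1,0],[0,-1,0,1,0],[0,-1,0,0,0],[0,-1,0,0,0],[0,-1,0,0,0],[0,-1,0,0,0],[0,-1,0,0,0],[0,-1,0,-20,0],[0,-1,0,-50,0],[0,-1,0,-85,0],[0,-1,0,-105,0]]'; python3 d.py .536 -.1386 .15
```

```text
t: 14.08
tool_pos: [0.5829, 0.06, 0.1684]
tool_rot: [3.118, 0.379, 0.007]
contact_force: [1.0, 0.3, 0.4]
opening: 0.0852
shift mm [-93.2 181.5  18.2] tcp [0.5829 0.06   0.1684] tilt [ 4.3e-03 -1.0e-04 -1.0e+00] y [ 0.24 -0.97  0.  ] F [1.  0.3 0.4] open 0.0852 t 14.0833 q [-0.02 -0.02  1.75  0.    1.41  1.3 ]
```

```bash
python3 - <<'E'
from fit import *
M=masks("narrow_cap_center",(316,220),(269,206));x0=(.536,-.1386)
for c in M: print("  ",c,fit({c:M[c]},cap(.057),x0)[0].round(4))
E
python3 -m creep '[[0,-10,20,5,0],[0,-28,55,10,0],[0,-47,92,15,0],[0,-66,128,18,0],[0,-82,160,18,0],[0,-91,177,18,0],[0,-93,181,18,0],[0,-93,181,18,0],[0,-93,181,18,0]]'; python3 d.py .536 -.1386 .011
python3 - <<'E'
from fit import *
save("scene","c7.png",(280,210,80,80),6)
for cam in("scene","top"):
    ctrl.get_image(cam)
    for o in ctrl.outline_of(cam,"wide_cap_center"):
        print(cam,np.round(o["rect"]),round(o["conf"],2))
    print(stats(sil(cam,.5824,.0598,cap(.067),.048),4),[proj(cam,(.5824,.0598,.048+z)).round(1) for z in(0,.033,.066)])
E
```

```text
top [ 0.5368 -0.1397]
   scene [ 0.5347 -0.1385]
t: 15.03
tool_pos: [0.534, -0.1372, 0.1451]
tool_rot: [-3.117, -0.378, 0.003]
contact_force: [0.2, -0.0, 0.6]
opening: 0.0852
shift mm [  1.9   2.1 134.1] tcp [ 0.534  -0.1372  0.1451] tilt [-0.0021  0.0015 -1.    ] y [ 0.24 -0.97 -0.  ] F [ 0.2 -0.   0.6] open 0.0852 t 15.0333 q [-0.39 -0.08  1.84  0.    1.38  0.94]
scene [305. 238.  32.  36.] 0.93
scene [190. 119.  27.  33.] 0.91
scene [149. 156.  26.  35.] 0.69
(array([319.73694057, 257.50889793]), 856.0625) [array([319.1, 260.8]), array([320. , 253.8]), array([320.9, 246.4])]
top [220. 182.  26.  27.] 0.78
top [422. 234.  30.  26.] 0.76
top [416. 168.  30.  26.] 0.7
(array([232.57987301, 195.58921039]), 711.1875) [array([233.4, 197.1]), array([231.8, 194.1]), array([230.1, 190.9])]
```

View pics/c7.png

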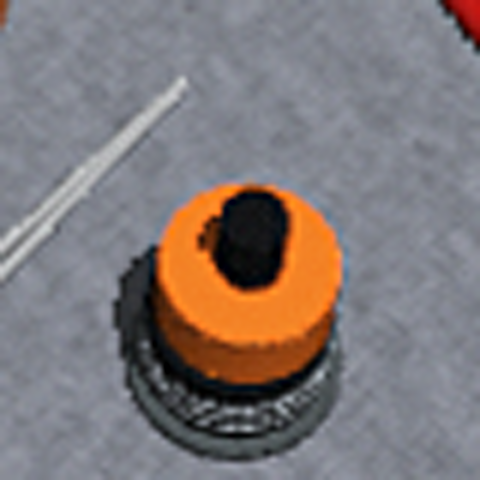

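The wide cap is upright with its rim on the shoulder. Its box is centred at (321,256), against about (320,257) expected when home. Next is the narrow cap.

```bash
python3 -m creep '[[0,2,2,20,0],[0,2,2,45,0],[0,2,2,70,0],[0,2,2,90,0],[0,2,2,105,0],[0,2,2,118,0],[0,2,2,128,0],[0,2,2,133,0],[0,2,2,134,0],[0,2,2,134,0],[255,2,2,134,0],[255,2,2,134,0]]' 50; python3 -m creep '[[255,0,0,0,0],[255,0,0,0,0],[255,0,0,0,0],[255,0,0,0,0],[255,0,0,0,0],[255,0,0,0,0],[255,0,0,0,0],[255,0,0,0,0]]'; python3 d.py .536 -.1386 .011
python3 -m creep '[[255,0,0,-5,0],[255,0,0,-15,0],[255,0,0,-35,0],[255,0,0,-60,0],[255,0,0,-85,0],[255,0,0,-110,0],[255,0,0,-135,0],[255,0,0,-150,0],[255,0,0,-155,0],[255,0,0,-155,0]]'; python3 d.py .5463 .223 .165
```

```text
t: 16.28
tool_pos: [0.5379, -0.1398, 0.0138]
tool_rot: [3.118, 0.379, 0.003]
contact_force: [-0.9, 0.6, 0.4]
opening: 0.0639
t: 16.95
tool_pos: [0.5375, -0.1397, 0.0132]
tool_rot: [3.118, 0.379, 0.002]
contact_force: [-0.8, -0.5, 4.4]
opening: 0.0247
shift mm [-1.2 -1.4  2.2] tcp [ 0.5375 -0.1397  0.0132] tilt [ 1.e-03 -4.e-04 -1.e+00] y [ 0.24 -0.97  0.  ] F [-0.8 -0.5  4.4] open 0.0247 t 16.95 q [-0.39  0.09  1.92  0.    1.14  0.94]
t: 17.78
tool_pos: [0.5377, -0.1397, 0.1695]
tool_rot: [3.117, 0.379, 0.004]
contact_force: [0.1, 1.0, -1.9]
opening: 0.0246
shift mm [  95.2 -350.1    4.1] tcp [ 0.5377 -0.1397  0.1695] tilt [ 0.0028 -0.0011 -1.    ] y [ 0.24 -0.97  0.  ] F [ 0.1  1.  -1.9] open 0.0246 t 17.7833 q [-0.39 -0.09  1.81 -0.    1.42  0.94]
```

```bash
python3 -m creep '[[255,4,-13,0,0],[255,11,-40,0,0],[255,20,-72,0,0],[255,29,-105,0,0],[255,38,-138,0,0],[255,47,-171,0,0],[255,55,-204,0,0],[255,64,-236,0,0],[255,73,-268,0,0],[255,82,-300,0,0],[255,88,-325,0,0],[255,93,-342,0,0]]'; python3 -m creep '[[255,2,-6,0,0],[255,2,-8,0,0],[255,2,-8,0,0],[255,2,-8,0,0],[255,2,-8,0,0]]'; python3 d.py .5463 .223 .073
python3 - <<'E'
from fit import *
p=ctrl.get_obs()["tool_pos"];ctrl.get_image("scene")
for o in ctrl.outline_of("scene","narrow_cap_center"): print(np.round(o["rect"]),round(o["conf"],2))
a,b=[proj("scene",(.5463,.223,p[2]-.013+z)) for z in(0,.033)];print("expected rim, centre px",a,b)
E
```

```text
t: 18.78
tool_pos: [0.5431, 0.2178, 0.1649]
tool_rot: [-3.118, -0.383, 0.007]
contact_force: [0.1, -0.9, -1.3]
opening: 0.0244
t: 19.2
tool_pos: [0.5454, 0.222, 0.1673]
tool_rot: [3.119, 0.377, -0.001]
contact_force: [-0.7, -0.2, -0.7]
opening: 0.0248
shift mm [ 1.2 -0.8 94.3] tcp [0.5454 0.222  0.1673] tilt [-5.e-04 -4.e-04 -1.e+00] y [ 0.24 -0.97  0.  ] F [-0.7 -0.2 -0.7] open 0.0248 t 19.2 q [ 0.26 -0.01  1.74 -0.    1.41  1.59]
[384. 253.  32.  28.] 0.72
expected rim, centre px [398.08388585 272.99653044] [401.48662777 265.29773768]
```

```bash
python3 -m creep '[[255,1,-1,20,0],[255,1,-1,45,0],[255,1,-1,65,0],[255,1,-1,78,0],[255,1,-1,86,0],[255,1,-1,91,0],[255,1,-1,94,0],[255,1,-1,94,0],[255,1,-1,94,0]]'; python3 d.py .5463 .223 .061; python3 -m creep '[[255,0,0,3,0],[255,0,0,6,0],[255,0,0,9,0],[255,0,0,11,0],[255,0,0,12,0],[255,0,0,12,0],[255,0,0,12,0]]';python3 d.py .5463 .223 .061
```

```text
t: 20.05
tool_pos: [0.547, 0.2245, 0.0747]
tool_rot: [-3.118, -0.379, -0.003]
contact_force: [-1.0, 0.2, -1.7]
opening: 0.025
shift mm [-1.   1.3 13.7] tcp [0.547  0.2245 0.0747] tilt [ 1.7e-03  5.0e-04 -1.0e+00] y [ 0.24 -0.97 -0.  ] F [-1.   0.2 -1.7] open 0.025 t 20.05 q [ 0.26  0.09  1.8  -0.    1.25  1.59]
t: 20.63
tool_pos: [0.5462, 0.2243, 0.0616]
tool_rot: [-3.119, -0.379, -0.0]
contact_force: [-0.2, 0.2, -0.2]
opening: 0.0244
shift mm [-0.2  1.3  0.6] tcp [0.5462 0.2243 0.0616] tilt [ 1.e-04  0.e+00 -1.e+00] y [ 0.24 -0.97 -0.  ] F [-0.2  0.2 -0.2] open 0.0244 t 20.6333 q [0.26 0.1  1.81 0.   1.23 1.59]
```

No side force. I'll press another 1.5 mm, check, then release.

```bash
python3 -m creep '[[255,0,1,1,0],[255,0,1,1.5,0],[255,0,1,1.5,0]]'; python3 -m creep '[[0,0,0,0,0],[0,0,0,-1,0],[0,0,0,-1,0],[0,0,0,-1,0],[0,0,0,-1,0],[0,0,0,-1,0],[0,0,0,-20,0],[0,0,0,-50,0],[0,0,0,-85,0],[0,0,0,-105,0]]'; python3 -m creep '[[0,-30,0,0,0],[0,-65,0,0,0],[0,-100,0,0,0],[0,-120,0,0,0],[0,-125,0,0,0],[0,-125,0,0,0]]'
python3 - <<'E'
from h import *
s=ctrl.get_image("scene");t=ctrl.get_image("top")
A=cv2.resize(s[225:345,290:430],None,fx=3,fy=3,interpolation=cv2.INTER_CUBIC)
B=cv2.resize(t[160:250,140:260],(480,360),interpolation=cv2.INTER_CUBIC)[:,:380]
cv2.imwrite("pics/c8.png",np.hstack([A,B])[:,:,::-1])
for cam in("scene","top"):
    ctrl.get_image(cam)
    for l,x,y in(("narrow_cap_center",.5463,.223),("wide_cap_center",.5824,.0598)):
        print(cam,l,[np.round(o["rect"]).tolist() for o in ctrl.boxes_of(cam,l)],"home rim/top",proj(cam,(x,y,.048)).round(1),proj(cam,(x,y,.114)).round(1))
E
```

```text
t: 20.88
tool_pos: [0.5466, 0.224, 0.0613]
tool_rot: [-3.117, -0.379, -0.001]
contact_force: [-2.7, 1.4, 5.4]
opening: 0.0243
t: 21.72
tool_pos: [0.5477, 0.2237, 0.1689]
tool_rot: [-3.118, -0.379, -0.007]
contact_force: [0.7, 0.4, 1.2]
opening: 0.0851
t: 22.22
tool_pos: [0.4245, 0.1934, 0.1652]
tool_rot: [-3.118, -0.379, -0.002]
contact_force: [0.3, -0.0, 0.3]
opening: 0.0854
scene narrow_cap_center [[378.0, 277.0, 28.0, 28.0]] home rim/top [388.4 295. ] [394.2 281.8]
scene wide_cap_center [[308.0, 240.0, 28.0, 38.0], [150.0, 159.0, 24.0, 29.0], [189.0, 119.0, 30.0, 27.0]] home rim/top [319.1 260.8] [320.9 246.4]
top narrow_cap_center [[148.0, 199.0, 29.0, 23.0]] home rim/top [164.8 210. ] [157.4 204.5]
top wide_cap_center [[219.0, 180.0, 26.0, 31.0], [420.0, 234.0, 33.0, 29.0], [416.0, 168.0, 31.0, 23.0]] home rim/top [233.4 197.1] [230.1 190.9]
```

View pics/c8.png

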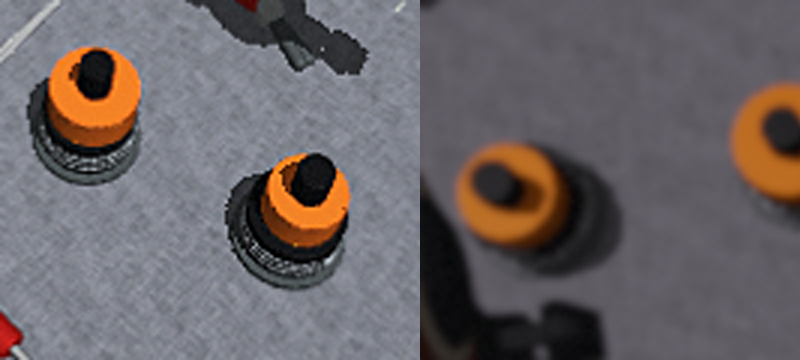

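Both caps look upright, but the narrow one sits a pixel or two to the right. I'll fit position and height from the two views.

```bash
python3 - <<'E'
from fit import *
for l,D,a,b,x0 in(("narrow_cap_center",.057,(162,210),(392,291),(.5463,.223)),("wide_cap_center",.067,(232,195),(321,257),(.5824,.0598))):
    M=masks(l,a,b)
    ims={c:ctrl.get_image(c) for c in M}
    for src in("net","orange"):
        obs={}
        for c in M:
            m=M[c]
            if src=="orange":
                h=cv2.cvtColor(ims[c],cv2.COLOR_RGB2HSV);k=((h[...,0]<22)&(h[...,1]>140)&(h[...,2]>60)).astype(np.uint8)
                k=k*cv2.dilate(m.astype(np.uint8),np.ones((7,7)))
                P=np.argwhere(k)[:,::-1].astype(np.int32);m=np.zeros_like(k);cv2.fillConvexPoly(m,cv2.convexHull(P),1)
            obs[c]=stats(m)
        pr=cap(D) if src=="net" else cap(D)[:2]
        f=lambda p:np.concatenate([stats(sil(c,p[0]-1,p[1]-1,pr,p[2]-1),4)[0]-obs[c][0] for c in obs])
        r=least_squares(f,np.array([*x0,.048])+1,diff_step=.004)
        print(l,src,"xyz rim",(r.x-1).round(4),"res",r.fun.round(2),"at home:",f(np.array([*x0,.048])+1).round(2))
E
```

```text
miss scene narrow_cap_center
narrow_cap_center net xyz rim [0.5463 0.2239 0.0483] res [-0.  0.] at home: [0.39 0.06]
narrow_cap_center orange xyz rim [0.5469 0.224  0.0484] res [0. 0.] at home: [0.46 0.3 ]
wide_cap_center net xyz rim [0.5812 0.06   0.0487] res [-0.41  0.25 -0.45 -0.06] at home: [-0.28 -0.18 -0.89  0.39]
wide_cap_center orange xyz rim [0.5816 0.0605 0.0514] res [-0.36  0.21 -0.38 -0.06] at home: [ 0.13  0.18 -0.96  0.72]fit.py:13: RuntimeWarning: Mean of empty slice.
  ys,xs=np.nonzero(m); return np.array([(xs.mean()+.5)/s-.5,(ys.mean()+.5)/s-.5]),len(xs)/s/s
  ret = ret.dtype.type(ret / rcount)
```

```bash
python3 - <<'E'
from fit import *
R={"top":(140,190,42,42),"scene":(368,268,48,48)};obs={}
for c,(x,y,w,h) in R.items():
    hh=cv2.cvtColor(ctrl.get_image(c),cv2.COLOR_RGB2HSV);k=((hh[...,0]<22)&(hh[...,1]>140)&(hh[...,2]>60)).astype(np.uint8)
    q=np.zeros_like(k);q[y:y+h,x:x+w]=k[y:y+h,x:x+w];q=cv2.morphologyEx(q,cv2.MORPH_OPEN,np.ones((2,2)))
    m=np.zeros_like(k);cv2.fillConvexPoly(m,cv2.convexHull(np.argwhere(q)[:,::-1].astype(np.int32)),1);obs[c]=stats(m);print(c,cv2.boundingRect(q))
pr=cap(.057)[:2]
f=lambda p:np.concatenate([stats(sil(c,p[0]-1,p[1]-1,pr,p[2]-1),4)[0]-obs[c][0] for c in obs])
r=least_squares(f,np.array([.5463,.223,.048])+1,diff_step=.004)
print((r.x-1).round(4),r.fun.round(2),"home",f(np.array([.5463,.223,.048])+1).round(2),{c:(obs[c][1],stats(sil(c,*(r.x-1)[:2],pr,.048),4)[1]) for c in obs})
E
```

```text
top (151, 197, 26, 26)
scene (378, 277, 29, 32)
[0.544  0.2249 0.0444] [-1.01  0.51 -0.98 -0.08] home [-0.52 -0.71 -2.04 -0.59] {'top': (543.0, 564.875), 'scene': (723.0, 734.8125)}
```

The fitted rim height is 44–48 mm, against 48 when home. The reported tool height at contact also gives a rim at 48 mm, and the sideways offset is within the fit clearance. Handing in.

```bash
python3 -c "
from station import ctrl
print(ctrl.get_obs()['contact_force'],ctrl.get_obs()['t']);print(ctrl.finish_job())"
```

```text
[-0.0692431  -0.09972494  0.2540734 ] 23.2667
the job is handed in; nothing more can be done
None
```

Both caps are on their motors, upright with the rim on the shoulder. They are released, and the job was handed in at 23.3 s with the arm clear and the gripper open. The middle orange cap is on the wide-necked motor and the small one on the narrow-necked motor. I never moved or gripped the spare, teal or blue caps.

**First grasp failed:** the gripper shut on top of the wide cap's grip, pressing with about 9 N. The pictures showed the real fingertips about 27 mm above the reported TCP. I lowered every later height by that much, and both grasps then held at about 24.5 mm.

**Last checks:**
- **Seating contact:** each cap met the shoulder with about 5 N at the expected height, which puts both rims at about 48 mm.
- **Wide cap, from pictures:** the rim fits at 49–51 mm, centred within about 1 mm of the motor axis.
- **Narrow cap, from pictures:** this agrees less well. The top view alone gives 48 mm. Both views together give 44 mm and about 3 mm sideways, with about 1 px left over. The neck allows 2.5 mm of play.
- **Missed detection:** the outline network missed the narrow cap once in the scene view, so I used its orange colour there instead.

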